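# Find the flat of a gearmotor shaft and hold the collar on it

### The job

With the collar still on the bench, pinch the gearmotor's bare shaft, one finger on its flat, and turn it until the flat faces straight away from the motor. Then slip the collar that has the thumb screw (not the plain ring) down the shaft, screw over the flat, fully home on the shoulder, and finish while still gripping it there, screw and flat still facing away from the motor. Leave the other things alone.

Things in the scene. Friction and masses are not known exactly. Their poses are not given: they have to be found in the camera images.
- gearmotor: Gearmotor bolted to the bench: aluminium gearbox 80 x 80 mm, top 60 mm above the bench, on a foot plate 110 (x) x 100 x 6 mm; a dark round motor, 58 mm across, lies towards its -x to 134 mm from the shaft axis, no higher than the gearbox. Origin on the shaft axis at bench level, z up, +x straight away from the motor.
- shaft (a joint): Turn of the upright steel shaft in rad, counter-clockwise seen from above; 0 when its flat faces straight away from the motor (gearmotor's +x). Starts between 0.8 and 2.3, so it must be turned clockwise; stops at -0.8 and 2.9. Stiff (0.05 N m), stays where it is left.
- shaft_flat: Flat of the upright D-shaped steel shaft: 4 mm from the axis, 13.6 mm wide, from 64.5 to 106 mm above the bench. Shaft 16 mm across the round, 12 mm thick across the flat; tip 110 mm above the bench, top 3 mm tapered. Origin on the shaft axis at bench level, z up, +x points out of the flat.
- collar: Loose steel collar lying flat, 40 mm outside, bore 19 mm, 20 mm high, 0.10 to 0.17 kg. A dark thumb screw sticks out along its +x at mid height: 6 mm shank, head 14 mm across. Inside, the screw's 5 mm tip reaches to 5.3 mm from the axis, so it goes down the shaft only with the screw over the flat (within about 20 degrees). Origin: centre of its underside, z up.
- collar_screw (a point): Outer end of the collar's thumb screw, 38 mm from the collar's axis, 10 mm above its underside.
- spacer: Loose plain steel ring with no screw, otherwise the size of the collar (40 mm outside, bore 19 mm, 20 mm high). Not needed. It and the collar may lie in either of two places. Origin at the centre of its underside.
- reel: Loose black and grey wire reel standing on end, 60 mm across, 50 mm high; leave alone. Origin at the centre of its underside.
- board: Loose green circuit board 110 x 60 mm with parts up to 16 mm high, lying flat; leave alone. Origin at the centre of its underside.
- tin: Loose round dark tin of brass wool, 68 mm across, 35 mm high; leave alone. Origin at the centre of its underside.
- shoulder (a point): Centre of the top of the steel shoulder disc round the shaft, 28 mm across, 4 mm proud of the gearbox top, 64 mm above the bench: the seat of the collar's underside.
Things that resemble listed ones, but are neither listed nor needed, are in the scene too. There is more than one size of the gearmotor; the one meant has the size given above.

How it is judged:
By the outcome, as a careful person would: the job done as asked, in the order asked, and still so for the second after the job is handed in, while the arm keeps its last pose, push and grip.
It also fails if it takes over 67 s, if anything falls off the work surface, if the arm or the gripper's body presses on something with over 40 N, if the wrist force passes 120 N, or if a joint passes its speed limit or range.

### The arm

A 7-joint arm with a two-finger parallel gripper is mounted at the origin on the work surface. World frame = base frame: x ahead of the robot, y to its left, z up, the work surface at z = 0. Lengths are in m, angles in rad, forces in N, time in s.
With the tool pointing down it reaches from about 0.4 to 0.925 m from the base axis. Payload 4.1 kg.
Tool frame: the origin (TCP) lies midway between the tips of the shut fingers; the grasp point (between the pads) lies 19 mm behind it (r.hold_point_z is the distance from the TCP to the grasp point, in m); z points along the fingers, y is the line along which they close (so a half turn about z gives the same grasp; the last joint's range is limited). The gripper opens to 85 mm and grips with 20 to 120 N. Pads are 22 mm wide; open, the fingers measure 114 mm over their backs; the gripper's body (76 mm by 85 mm) begins 54 mm behind the grasp point. The pads swing forward as they close: fully open they stand 13 mm farther back than shut.
Start: joints at [-1.261, 0.398, 0.045, 1.537, -0.019, 1.207, -0.051], TCP at [0.258, 0.596, 0.202] pointing down, gripper open.
Joint ranges: [-2.82, 2.82], [-0.49, 2.23], [-1.37, 1.46], [0, 2.46], [-1.36, 4.5], [0.23, 2], [-2.94, 2.94]. Speed limits (rad/s): [2.57, 2.57, 3.14, 3.14, 3.14, 3.14, 3.14].

### API

Orientations are given as [roll, pitch, yaw] about the fixed x, y, z axes, in that order (R = Rz(yaw) Ry(pitch) Rx(roll)).
In Python, from station import r gives the robot as it stands.
- The arm moves only by the tool send_rows, never from a script. Its argument "moves" is a list of rows, each a list of 2 entries, a list of its own where there are three numbers: the shift along the tool's x, y, z scaled (see below), then the turn about the tool's z scaled (see below). A call has exactly 10 rows; each row is the pose to reach, as a shift and turn from the pose commanded when the call began, along the tool's axes at that moment; what a row does not reach only later rows make up. The controller multiplies each number of a shift by 500 mm and each number of a turn by 90 degrees. A row lasts 1/8 s, in which the tool goes at most 62.5 mm and 10.7 degrees, less where a joint would pass 70% of its speed; a pose out of reach is approached as far as the arm can. A call with a number of a shift or a turn outside -1 to 1 is refused whole. A call with a gripper value outside its range is refused whole. "gripper" is the opening, from 0 (shut) to 1 (fully open), set as the call begins (left out, the last holds). The fingers move at their own pace and stop on an object; "force" is the grip in N (left out, the last holds). Time passes only in rows, so rows that repeat a pose let the fingers close, or fill a call up. It gives the time, the measured TCP pose, the force, the opening and the grip force at its end, in the units of the state.
- r.observe(): the state, without advancing time (a new reading comes with each control period).
- r.snapshot(name): name is "scene" or "top" or "wrist"; returns a dict with "image" (384x512x3 uint8, red, green, blue), "K" (3x3 intrinsics, pixels), "xyz" and "orientation" of the camera in the world; the wrist camera has in their place "tool_from_camera" (4x4, takes a point from camera to tool coordinates, whose origin is the TCP and whose axes are the flange's). Camera axes: x right, y up, looking along -z (the intrinsics and any distortion apply to the point x, -y, -z); pixel columns grow to the right and rows downward; lengths in m; the calibration is good to about 2 mm. A picture is of the moment at which its call begins: read the wrist's pose just before it. There is no depth.
- r.job_done(): hands the job in; it is judged then, once.
Trained networks look in a picture, given as the dict that the camera call returned (one of the last four; its "shot" number tells which), for a name from the list of things; names that differ only in an ending like _2 or _b are one class to them, and where a whole thing is asked for, a point or a joint stands for the part that bears it (a point fixed in the world has none). Each returns a list of dicts, best first, with "score" (0 to 1); they miss things now and then, are a little off and sometimes report something else, mostly with a low value. They report only what shows in the picture. A call takes as long as a camera call. They do not tell look-alikes from the thing itself.
- r.search_frame(picture, query): "centre" ([column, row] in pixels, amid what is visible of it).
The state is a dict: "time": time; "qpos": joint angles; "dq": joint speeds; "effort": joint torques, N m; "tool_pos": TCP position; "orientation": TCP orientation; "force": force on the tool from outside, world axes, zero at the start; "moment": the same for the moment, N m; "opening": opening from 0.0 (shut) to 1.0 (fully open); "gripper_force": force on a finger pad.
Only numpy, scipy, OpenCV 4.12 (cv2) and the standard library are available. Lean on these libraries where they do the work, as an engineer would, in place of code of your own. Each camera call takes 0.05 s, during which the arm holds its last target. There are 200 camera calls.

## Working session

There is one attempt and no reset: what is moved stays moved. The work goes in short steps, Python scripts to look and compute and a tool call to move; the robot and the scene stay as the last step left them, time stands still between calls to the robot, and variables do not carry over. Pictures are saved under pics/ and viewed, at most 10 in all, crops included, and the job is handed in when it is done.

Besides the shell and the picture viewer there is one more tool, called after "Emit:" as name([rows], argument=value, ...), one row to a line, values as JSON. send_rows: Moves the arm, as the interface text tells. Its arguments: {"type":"object","properties":{"moves":{"type":"array","items":{"type":"array"}},"gripper":{"type":"number"},"force":{"type":"number"}},"required":["moves"]}

```bash
ls; mkdir -p pics; cat > h.py <<'E'
import numpy as np, cv2
from scipy.spatial.transform import Rotation as R
from station import r
def Rm(o):
    o=np.array(o,float)
    return o if o.shape==(3,3) else R.from_euler('xyz',o).as_matrix()
def campose(p,st=None):
    if 'tool_from_camera' in p:
        T=np.eye(4);T[:3,:3]=Rm(st['orientation']);T[:3,3]=st['tool_pos']
        M=T@np.array(p['tool_from_camera']);return M[:3,:3],M[:3,3]
    return Rm(p['orientation']),np.array(p['xyz'])
def ray(p,uv,z,st=None):
    C,t=campose(p,st);K=np.array(p['K'])
    d=np.linalg.inv(K)@[uv[0],uv[1],1];d=C@(d*[1,-1,-1])
    return t+d*(z-t[2])/d[2]
def proj(p,X,st=None):
    C,t=campose(p,st);c=C.T@(np.array(X)-t);c=c*[1,-1,-1];q=np.array(p['K'])@c;return q[:2]/q[2]
def save(p,n,crop=None,s=1):
    im=p['image'][:,:,::-1]
    if crop: im=im[crop[1]:crop[3],crop[0]:crop[2]]
    cv2.imwrite('pics/'+n,cv2.resize(im,None,fx=s,fy=s,interpolation=cv2.INTER_CUBIC))
E
python3 - <<'E'
from h import *
st=r.observe();print({k:np.round(v,3) for k,v in st.items()}, r.hold_point_z)
ims=[]
for n in ['scene','top']:
    p=r.snapshot(n);print(n,{k:v for k,v in p.items() if k!='image'})
    ims.append(p['image'])
    for q,z in [('gearmotor',.05),('shaft',.09),('shaft_flat',.085),('collar',.01),('collar_screw',.01),('spacer',.01),('reel',.03),('board',.005),('tin',.02)]:
        for d in r.search_frame(p,q)[:4]:
            print(n,q,np.round(d['centre'],1),round(d['score'],2),np.round(ray(p,d['centre'],z),3))
    cv2.imwrite(f'pics/{n}0.png',cv2.resize(p['image'][:,:,::-1],(800,600),interpolation=cv2.INTER_CUBIC))
E
```

```text
pics
{'time': np.float64(0.0), 'qpos': array([-1.261,  0.399,  0.045,  1.538, -0.019,  1.207, -0.051]), 'dq': array([-0.001,  0.001,  0.   , -0.001,  0.001, -0.   , -0.001]), 'effort': array([-1.0000e-03, -4.7513e+01,  1.3640e+00, -2.5422e+01,  1.2000e-02,
        1.0000e-02, -0.0000e+00]), 'tool_pos': array([0.258, 0.596, 0.201]), 'orientation': array([-3.14 ,  0.   ,  2.733]), 'force': array([-0.015,  0.163,  0.627]), 'moment': array([-0.01 ,  0.002,  0.035]), 'gripper_force': np.float64(0.0), 'opening': np.float64(0.999)} 0.0187
scene {'K': array([[387.10999557,   0.        , 259.14023533],
       [  0.        , 387.10999557, 189.07857994],
       [  0.        ,   0.        ,   1.        ]]), 'xyz': array([ 0.95476937, -0.97054857,  0.78196344]), 'orientation': array([0.94458063, 0.00897119, 0.50958263]), 'shot': 1}
scene gearmotor [252.8 128.1] 0.86 [0.223 0.272 0.05 ]
scene gearmotor [302.6 184.6] 0.65 [ 0.568 -0.001  0.05 ]
scene shaft [209.3 292.6] 0.65 [ 0.577 -0.535  0.09 ]
scene shaft [248.8 112.8] 0.57 [0.178 0.317 0.09 ]
scene shaft [291.8 167.8] 0.46 [0.519 0.017 0.09 ]

[... 494 characters left out ...]
z': array([ 0.35185378, -0.09007737,  1.56308929]), 'orientation': array([ 0.08602319, -0.01688155, -1.54858402]), 'shot': 2}
top gearmotor [127.7 180.4] 0.84 [0.504 0.28  0.05 ]
top gearmotor [114.1 275.5] 0.8 [0.211 0.308 0.05 ]
top gearmotor [205.4 169.9] 0.58 [0.543 0.039 0.05 ]
top shaft [111.5 285.9] 0.58 [0.184 0.304 0.09 ]
top shaft [364.3 181.1] 0.51 [ 0.515 -0.45   0.09 ]
top shaft_flat [203.4 172.9] 0.28 [0.529 0.042 0.085]
top collar [310.9 203.1] 0.7 [ 0.449 -0.298  0.01 ]
top collar_screw [307.2 207.3] 0.43 [ 0.435 -0.286  0.01 ]
top spacer [285.6 158.3] 0.41 [ 0.592 -0.215  0.01 ]
top reel [255.8 117. ] 0.53 [ 0.72  -0.115  0.03 ]
top tin [173.3 104.4] 0.71 [0.757 0.151 0.02 ]
```

View pics/top0.png

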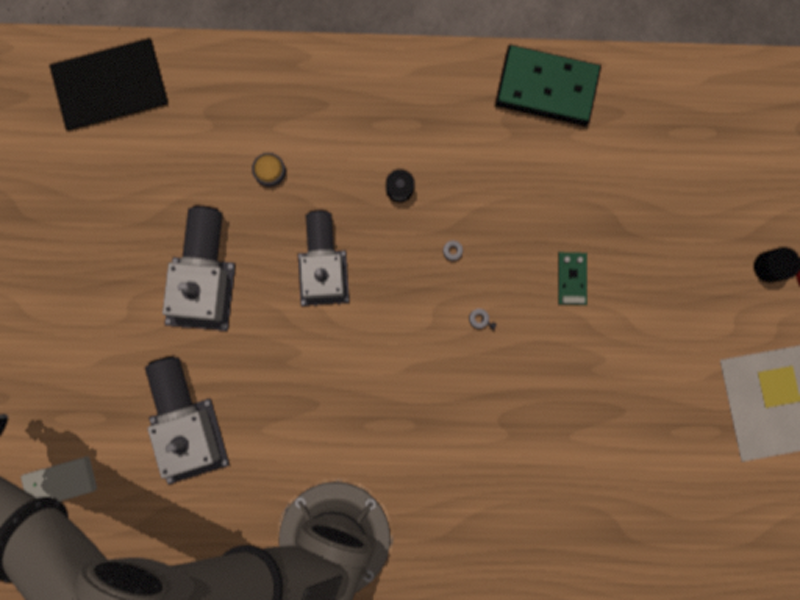

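View pics/scene0.png

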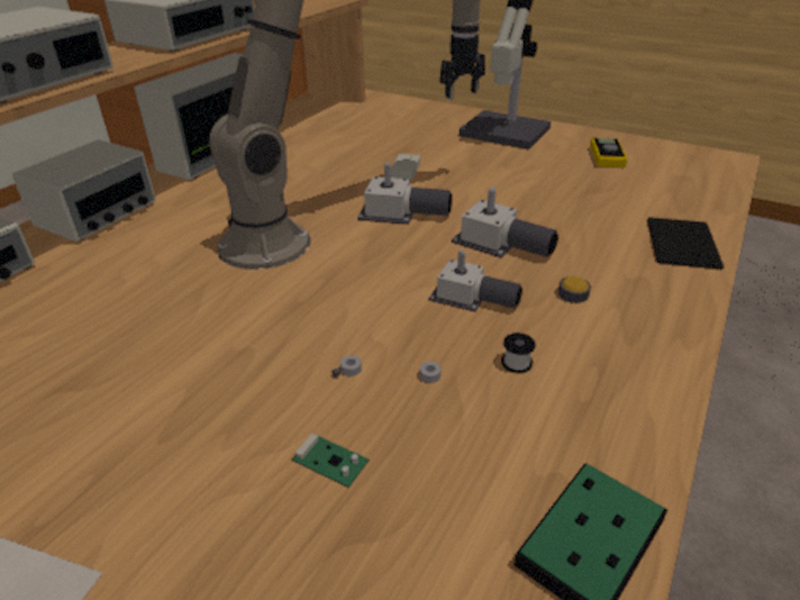

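The top view shows three gearmotors. The one at (322,277) in the 800 px view has a box of about 40 px, which is 80 mm, so it is the right one. Its motor points in world +x. The collar with the screw is at (479,318) with the screw towards (492,327), and the plain ring is at (453,251).

```bash
cat >> h.py <<'E'
def goto(x,y,z,yaw=None,st=None):
    """shift and turn (move units) from measured pose"""
    st=st or r.observe();Rt=Rm(st['orientation'])
    d=Rt.T@(np.array([x,y,z])-st['tool_pos'])/.5
    cy=np.arctan2(Rt[1,0],Rt[0,0])
    t=0 if yaw is None else -((yaw-cy+np.pi)%(2*np.pi)-np.pi)/(np.pi/2)
    print('shift',np.round(d,4),'turn',np.round(t,4),'| yaw',round(cy,3),'q7',round(st['qpos'][6],3),'pos',np.round(st['tool_pos'],4));return d,t
E
python3 - <<'E'
from h import *
p=r.snapshot('top')
for n,uv,z in [('shaft',(321,274),.11),('motor end',(318.5,211),.029),('collar',(479,318),.02),('screw',(493,328),.01),('ring',(453,250),.02)]:
    print(n,np.round(ray(p,np.array(uv)/1.5625,z),3))
w=r.snapshot('wrist');print(np.round(w['tool_from_camera'],3),w['K'])
goto(.53,.05,.30,2.733)
E
```

```text
shaft [0.519 0.033 0.11 ]
motor end [0.657 0.049 0.029]
collar [ 0.447 -0.283  0.02 ]
screw [ 0.427 -0.313  0.01 ]
ring [ 0.585 -0.228  0.02 ]
[[-0.     0.966  0.26   0.066]
 [ 1.     0.    -0.001  0.   ]
 [-0.001  0.26  -0.966 -0.172]
 [ 0.     0.     0.     1.   ]] [[292.59887623   0.         252.93360653]
 [  0.         292.59887623 194.08461635]
 [  0.           0.           1.        ]]
shift [-0.9329 -0.787  -0.1952] turn -0.0001 | yaw 2.733 q7 -0.051 pos [0.2584 0.5965 0.2024]
```

Emit:
send_rows([
  [[-0.05,-0.04,-0.12],0],
  [[-0.15,-0.12,-0.2],0],
  [[-0.25,-0.21,-0.2],0],
  [[-0.35,-0.3,-0.2],0],
  [[-0.45,-0.38,-0.2],0],
  [[-0.55,-0.46,-0.2],0],
  [[-0.65,-0.55,-0.2],0],
  [[-0.75,-0.63,-0.2],0],
  [[-0.85,-0.72,-0.2],0],
  [[-0.85,-0.72,-0.2],0],
], gripper=1, force=60)

```text
time: 2.35
tool_pos: [0.5062, 0.0934, 0.3029]
orientation: [3.141, 0.001, 2.729]
force: [0.5, 1.3, 0.9]
opening: 1.002
gripper_force: 0.0
```

```bash
python3 - <<'E'
from h import *
goto(.56,-.06,.25,2.733)
E
```

```text
shift [-0.2215 -0.238   0.1059] turn -0.0028 | yaw 2.729 q7 0.935 pos [0.5062 0.0934 0.3029]
```

Emit:
send_rows([
  [[-0.04,-0.04,0.02],0],
  [[-0.08,-0.09,0.04],0],
  [[-0.13,-0.14,0.06],0],
  [[-0.18,-0.19,0.09],0],
  [[-0.22,-0.24,0.106],0],
  [[-0.22,-0.24,0.106],0],
  [[-0.22,-0.24,0.106],0],
  [[-0.22,-0.24,0.106],0],
  [[-0.22,-0.24,0.106],0],
  [[-0.22,-0.24,0.106],0],
])

```text
time: 3.6
tool_pos: [0.5586, -0.056, 0.2496]
orientation: [3.141, 0.0, 2.734]
force: [-0.4, 0.1, 0.1]
opening: 0.999
gripper_force: 0.0
```

```bash
python3 - <<'E'
from h import *
st=r.observe();p=r.snapshot('wrist')
import pickle;pickle.dump((st,p),open('w1.pkl','wb'))
print(np.round(st['tool_pos'],4))
for q,z in [('gearmotor',.05),('shaft',.09),('shaft_flat',.085),('collar',.01),('collar_screw',.01),('spacer',.01)]:
    for d in r.search_frame(p,q)[:3]: print(q,np.round(d['centre'],1),round(d['score'],2),np.round(ray(p,d['centre'],z,st),3))
print('pred tip',proj(p,(.519,.033,.11),st),'base',proj(p,(.519,.033,.064),st))
save(p,'w1.png',None,1.5)
E
```

```text
[ 0.5586 -0.056   0.2496]
gearmotor [318.4 124.6] 0.82 [0.541 0.041 0.05 ]
gearmotor [483.9  49.2] 0.57 [0.537 0.246 0.05 ]
gearmotor [ 68.5 154.2] 0.27 [ 0.449 -0.263  0.05 ]
shaft [321.4 109. ] 0.6 [0.522 0.042 0.09 ]
shaft_flat [314.1 112.4] 0.56 [0.523 0.034 0.085]
collar [ 66.3 153.6] 0.59 [ 0.442 -0.29   0.01 ]
collar [320.2 125.4] 0.48 [0.547 0.05  0.01 ]
collar_screw [ 68.8 156.4] 0.62 [ 0.447 -0.289  0.01 ]
spacer [157.1 220.2] 0.9 [ 0.581 -0.22   0.01 ]
pred tip [316.82490027 109.27650678] base [308.52813151 110.06725794]
```

View pics/w1.png

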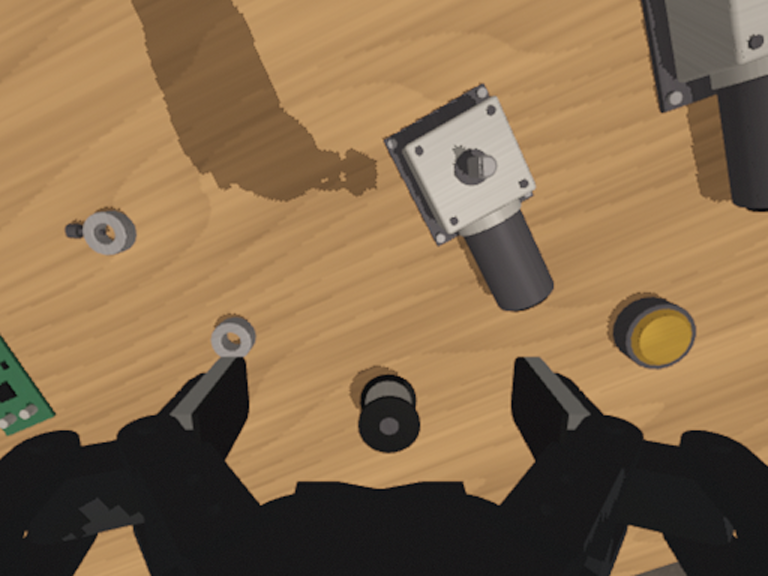

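The gearmotor's box is centred near (470,165), with the shaft tip at (487,163) in the 768 px view and the motor going down to (525,300). The collar is at (108,231) with its screw to the left at (72,231), and the ring is at (233,337). I'll enlarge the box and shaft next.

```bash
python3 - <<'E'
from h import *
import pickle;st,p=pickle.load(open('w1.pkl','rb'))
save(p,'w1c.png',(260,55,360,145),6)
save(p,'w1d.png',(290,95,335,130),16)
E
```

```text
(no output)
```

View pics/w1c.png

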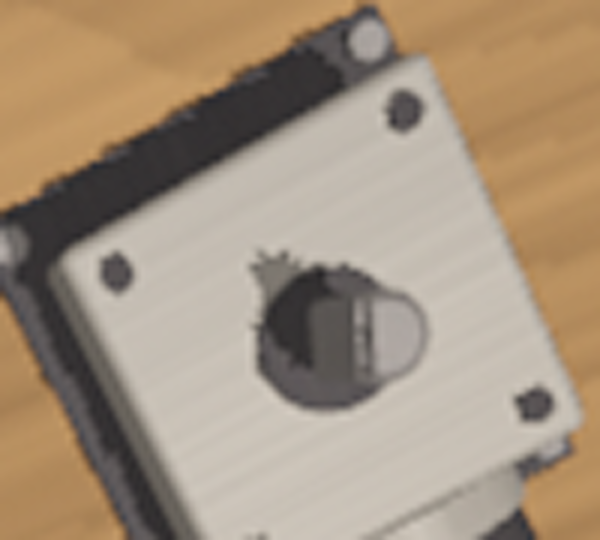

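View pics/w1d.png

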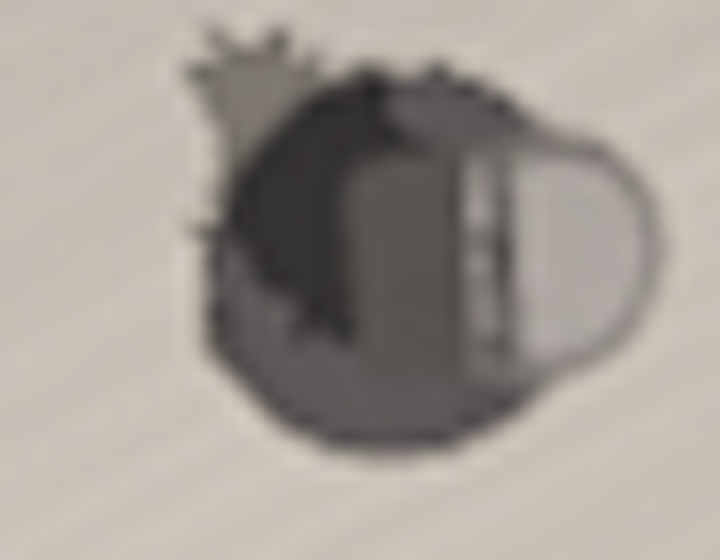

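The flat faces image-left, its top edge being the vertical line at x≈460 to 515 in the close crop. The shoulder disc is centred near (403,260) in that crop, and the box-top corners in the 6x crop are at (62,262), (430,58) and (580,425).

```bash
python3 - <<'E'
from h import *
import pickle;st,p=pickle.load(open('w1.pkl','rb'))
f=lambda u,v,z:ray(p,(290+u/16-.5,95+v/16-.5),z,st)
g=lambda u,v,z:ray(p,(260+u/6-.5,55+v/6-.5),z,st)
print('shoulder',f(403,260,.064),'tip',f(536,265,.109),'tip right',f(658,262,.107))
a,b=f(462,150,.106),f(462,378,.106);d=b-a;n=np.array([d[1],-d[0]]);print('flat chord',np.linalg.norm(d),'normal deg',np.degrees(np.arctan2(n[1],n[0])),'mid',(a+b)/2)
a,b=f(515,150,.11),f(515,378,.11);d=b-a;n=np.array([d[1],-d[0]]);print('normal2',np.degrees(np.arctan2(n[1],n[0])),np.linalg.norm(d))
A,B,C=g(62,262,.06),g(430,58,.06),g(580,425,.06)
print('sides',np.linalg.norm(B-A),np.linalg.norm(C-B),'centre',(A+C)/2)
for s in (A-B,C-B): print(np.degrees(np.arctan2(s[1],s[0])))
bolts=[g(117,273,.06),g(404,110,.06),g(533,403,.06)]
for s in (bolts[0]-bolts[1],bolts[2]-bolts[1]): print('b',np.linalg.norm(s),np.degrees(np.arctan2(s[1],s[0])))
print((bolts[0]+bolts[2])/2)
E
```

```text
shoulder [0.52259724 0.03937835 0.064     ] tip [0.52324421 0.03842286 0.109     ] tip right [0.52635719 0.04616582 0.107     ]
flat chord 0.014254745654342338 normal deg -110.04856811100383 mid [0.52155881 0.0346753  0.106     ]
normal2 -109.88063105817777 0.01407671051457194
sides 0.07881639798994541 0.07652420212889383 centre [0.52355748 0.03840223 0.06      ]
-85.3707610982232
3.713682452261194
b 0.06204642664042401 -84.64281315544449
b 0.06201851433495507 4.92084960933178
[0.5227374 0.0393183 0.06     ]
```

```bash
python3 - <<'E'
from h import *
goto(.5236,.0409,.15,2.793)
E
```

```text
shift [0.1417 0.1512 0.1988] turn -0.0383 | yaw 2.733 q7 1.31 pos [ 0.5585 -0.0566  0.2494]
```

Emit:
send_rows([
  [[0.03,0.03,0.04],-0.01],
  [[0.06,0.06,0.08],-0.02],
  [[0.09,0.09,0.12],-0.03],
  [[0.12,0.12,0.16],-0.038],
  [[0.1417,0.1512,0.199],-0.038],
  [[0.1417,0.1512,0.199],-0.038],
  [[0.1417,0.1512,0.199],-0.038],
  [[0.1417,0.1512,0.199],-0.038],
  [[0.1417,0.1512,0.199],-0.038],
  [[0.1417,0.1512,0.199],-0.038],
])

```text
time: 5.2
tool_pos: [0.5238, 0.0406, 0.1502]
orientation: [3.141, 0.001, 2.792]
force: [0.7, 0.2, -0.4]
opening: 1.004
gripper_force: 0.0
```

```bash
python3 - <<'E'
from h import *
goto(.5236,.0409,.075,2.793)
st=r.observe();p=r.snapshot('wrist')
for X in [(.5229,.039,.11),(.5229,.039,.064)]: print(proj(p,X,st))
u=proj(p,(.5229,.039,.1),st).astype(int);print(u)
save(p,'w2.png',(u[0]-90,u[1]-70,u[0]+90,min(384,u[1]+65)),4.4)
E
```

```text
shift [0.0007 0.0004 0.1504] turn -0.0007 | yaw 2.792 q7 1.19 pos [0.5238 0.0406 0.1502]
[249.85311357 204.45443939]
[250.31734021 189.58322868]
[249 200]
```

View pics/w2.png

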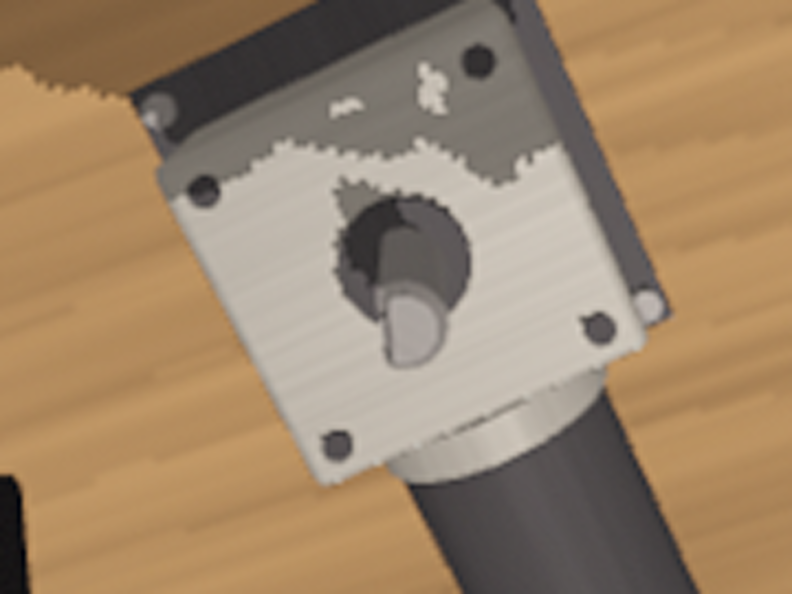

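Shoulder centre matches the prediction within 1 px, and the flat faces tool −y (image-left). Next I descend and refine the yaw from the four bolts.

Emit:
send_rows([
  [[0.001,0,0.02],0],
  [[0.001,0,0.04],0],
  [[0.001,0,0.06],0],
  [[0.001,0,0.08],0],
  [[0.001,0,0.1],0],
  [[0.001,0,0.12],0],
  [[0.001,0,0.14],0],
  [[0.001,0,0.15],0],
  [[0.001,0,0.15],0],
  [[0.001,0,0.15],0],
])

```text
time: 6.5
tool_pos: [0.5234, 0.0411, 0.0752]
orientation: [3.141, 0.001, 2.793]
force: [-0.4, 0.6, -0.6]
opening: 0.999
gripper_force: 0.0
```

Emit:
send_rows([
  [[0,0,0],0],
  [[0,0,0],0],
  [[0,0,0],0],
  [[0,0,0],0],
  [[0,0,0],0],
  [[0,0,0],0],
  [[0,0,0],0],
  [[0,0,0],0],
  [[0,0,0],0],
  [[0,0,0],0],
], gripper=0, force=50)

```text
time: 7.75
tool_pos: [0.523, 0.0407, 0.0751]
orientation: [-3.141, -0.0, 2.792]
force: [-2.6, -2.7, 5.6]
opening: 0.096
gripper_force: 49.3
```

```bash
python3 - <<'E'
from h import *
import pickle;st0,p=pickle.load(open('w1.pkl','rb'))
st=dict(st0);st['tool_pos']=np.array([.5238,.0406,.1502]);st['orientation']=np.array([3.141,.001,2.792])
B=[ray(p,(159+u/4.4-.5,130+v/4.4-.5),.06,st) for u,v in [(205,190),(479,62),(600,327),(337,445)]]
print('centre',np.mean(B,0))
for i,o in zip(range(4),(90,0,-90,180)):
    s=B[(i+1)%4]-B[i];print(np.linalg.norm(s),np.degrees(np.arctan2(s[1],s[0])))
o=r.observe();print({k:np.round(o[k],3) for k in ('tool_pos','orientation','force','moment','opening','gripper_force','qpos')})
E
```

```text
centre [0.52309914 0.03920478 0.06      ]
0.0621251485432449 94.89222362067814
0.061795378575214645 5.32700206996112
0.0624969372186223 -84.55133078754527
0.06240062836130537 -175.01588644245217
{'tool_pos': array([0.523, 0.041, 0.075]), 'orientation': array([-3.141, -0.   ,  2.792]), 'force': array([-2.579, -2.75 ,  5.586]), 'moment': array([-0.575,  0.524,  0.038]), 'opening': np.float64(0.096), 'gripper_force': np.float64(49.259), 'qpos': array([-0.532,  0.345,  0.449,  1.978, -0.195,  0.86 ,  1.244])}
```

Emit:
send_rows([
  [[0,0,0],0.09],
  [[-0.001,0,0],0.18],
  [[-0.001,-0.001,0],0.27],
  [[-0.002,-0.001,0],0.36],
  [[-0.002,-0.001,0],0.45],
  [[-0.003,-0.002,0],0.54],
  [[-0.003,-0.002,0],0.63],
  [[-0.0036,-0.0023,0],0.72],
  [[-0.0036,-0.0023,0],0.72],
  [[-0.0036,-0.0023,0],0.72],
])

```text
time: 9.0
tool_pos: [0.5247, 0.0395, 0.0751]
orientation: [3.141, -0.0, 1.662]
force: [-1.4, -2.0, 5.9]
opening: 0.099
gripper_force: 48.9
```

```bash
python3 - <<'E'
from h import *
o=r.observe();print({k:np.round(o[k],3) for k in ('tool_pos','orientation','force','moment','opening','gripper_force','qpos')})
goto(.5243,.039,.075,1.6607)
E
```

```text
{'tool_pos': array([0.525, 0.04 , 0.075]), 'orientation': array([ 3.141, -0.   ,  1.662]), 'force': array([-1.391, -1.997,  5.923]), 'moment': array([-0.369,  0.421, -0.057]), 'opening': np.float64(0.099), 'gripper_force': np.float64(48.892), 'qpos': array([-0.727,  0.399,  0.705,  1.98 , -0.333,  0.879,  0.246])}
shift [-0.0009 -0.0008  0.0001] turn 0.0007 | yaw 1.662 q7 0.246 pos [0.5247 0.0395 0.0751]
```

Emit:
send_rows([
  [[0,0,0],0],
  [[0,0,0],0],
  [[0,0,0],0],
  [[0,0,0],0],
  [[0,0,0],0],
  [[0,0,-0.04],0],
  [[0,0,-0.08],0],
  [[0,0,-0.13],0],
  [[0,0,-0.18],0],
  [[0,0,-0.2],0],
], gripper=1)

```text
time: 10.25
tool_pos: [0.5252, 0.0394, 0.1762]
orientation: [3.139, -0.001, 1.662]
force: [0.7, 0.5, -0.2]
opening: 1.005
gripper_force: 0.0
```

```bash
python3 - <<'E'
from h import *
st=r.observe();p=r.snapshot('wrist');pickle=__import__('pickle');pickle.dump((st,p),open('w3.pkl','wb'))
u=proj(p,(.523,.0392,.09),st).astype(int);x0,y0=u[0]-60,u[1]-45;print(u,x0,y0)
save(p,'w3.png',(x0,y0,x0+120,y0+90),6.6)
# predicted flat edge at z=.11 / .106 for angle 185.15
a=np.radians(185.15);n=np.array([np.cos(a),np.sin(a)]);t=np.array([-n[1],n[0]])
for z in (.106,.0645):
  for s in (-1,1):
    X=np.array([.523,.0392])+.004*n+s*.0068*t;print(z,(proj(p,(*X,z),st)-[x0,y0]+.5)*6.6)
goto(.447,-.283,.25,np.radians(95))
E
```

```text
[250 190] 190 145
0.106 [367.55902042 283.8412353 ]
0.106 [368.20723174 384.82836186]
0.0645 [373.70228166 218.43201648]
0.0645 [374.18818166 306.37689476]
shift [-0.6279 -0.2144 -0.1479] turn 0.0022 | yaw 1.662 q7 0.14 pos [0.5255 0.0395 0.1767]
```

View pics/w3.png

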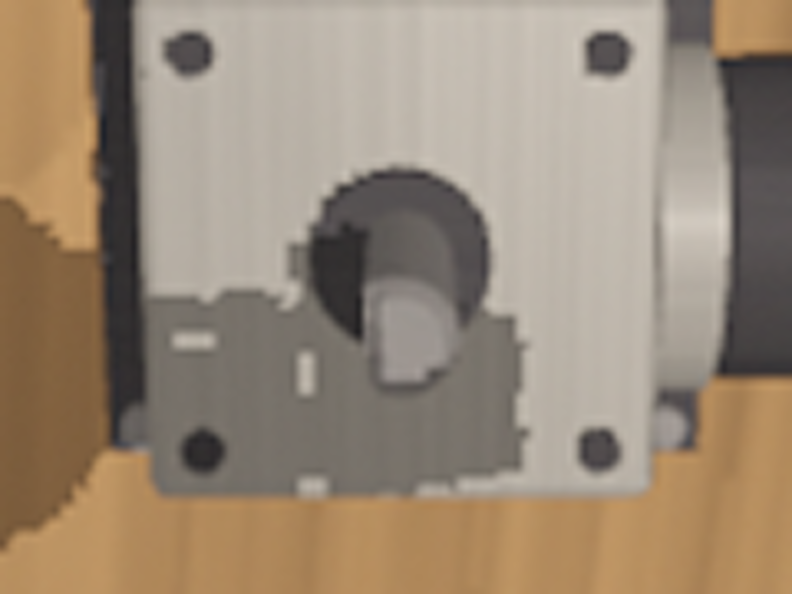

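Flat edge is at x≈368, vertical, exactly where angle 0 predicts. On to the collar.

Emit:
send_rows([
  [[-0.05,-0.02,-0.03],0.05],
  [[-0.13,-0.04,-0.05],0.1],
  [[-0.21,-0.07,-0.05],0.15],
  [[-0.29,-0.1,-0.05],0.2],
  [[-0.37,-0.13,-0.05],0.26],
  [[-0.45,-0.15,-0.05],0.32],
  [[-0.53,-0.18,-0.05],0.38],
  [[-0.6,-0.2,-0.05],0.44],
  [[-0.63,-0.214,-0.05],0.447],
  [[-0.63,-0.214,-0.05],0.447],
])

```text
time: 11.55
tool_pos: [0.4456, -0.2843, 0.1993]
orientation: [-3.14, 0.0, 0.958]
force: [1.4, 0.2, -0.6]
opening: 0.998
gripper_force: 0.0
```

```bash
python3 - <<'E'
from h import *
import pickle
st=r.observe();p=r.snapshot('wrist');pickle.dump((st,p),open('w4.pkl','wb'))
for q,z in [('collar',.01),('collar_screw',.01),('spacer',.01)]:
    for d in r.search_frame(p,q)[:3]: print(q,np.round(d['centre'],1),round(d['score'],2),np.round(ray(p,d['centre'],z,st),3))
print(np.round(st['tool_pos'],4),st['orientation'])
u=proj(p,(.445,-.287,.01),st).astype(int);x0,y0=max(0,u[0]-60),max(0,u[1]-45);print(u,x0,y0)
save(p,'w4.png',(x0,y0,x0+120,y0+90),6.6)
E
```

```text
collar [254.5 174.8] 0.78 [ 0.444 -0.29   0.01 ]
collar_screw [253.2 173.8] 0.64 [ 0.443 -0.288  0.01 ]
spacer [326.6  53.9] 0.64 [ 0.59  -0.223  0.01 ]
[ 0.4456 -0.2843  0.1993] [-3.14038491e+00  1.31096429e-04  9.58438038e-01]
[254 172] 194 127
```

View pics/w4.png

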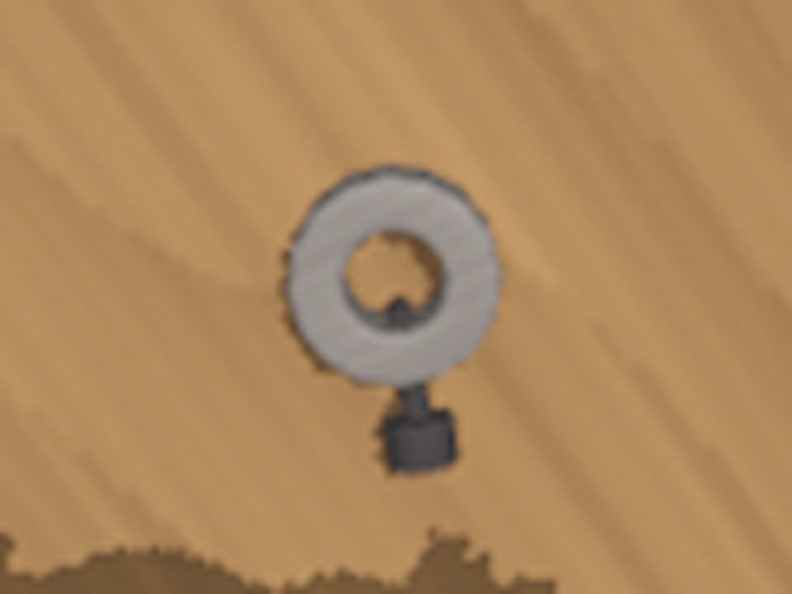

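The collar's top ring is centred at (394,277) and the screw head at about (421,440), pointing to image-down, which is tool −x as planned.

```bash
python3 - <<'E'
from h import *
import pickle;st,p=pickle.load(open('w4.pkl','rb'))
f=lambda u,v,z:ray(p,(194+u/6.6-.5,127+v/6.6-.5),z,st)
c=f(394,277,.02);print('c',c,'diam',np.linalg.norm(f(288,277,.02)-f(501,277,.02)))
for u,v,z in [(420,440,.013),(412,400,.010),(421,462,.010)]:
    h=f(u,v,z);d=(h-c)[:2];print(np.linalg.norm(d),np.degrees(np.arctan2(d[1],d[0])))
E
```

```text
c [ 0.44792785 -0.28098904  0.02      ] diam 0.03919884948431642
0.033247608106057126 -116.45008536827218
0.025932730543026233 -117.40153229703269
0.03843841484813482 -117.2441415366561
```

```bash
python3 - <<'E'
from h import *
goto(.4479,-.281,.06,np.radians(63))
E
```

```text
shift [ 0.0023 -0.      0.2792] turn -0.0871 | yaw 0.963 q7 0.168 pos [ 0.4472 -0.2822  0.1996]
```

Emit:
send_rows([
  [[0.001,0,0.04],-0.04],
  [[0.002,0,0.09],-0.087],
  [[0.002,0,0.14],-0.087],
  [[0.002,0,0.19],-0.087],
  [[0.002,0,0.24],-0.087],
  [[0.002,0,0.279],-0.087],
  [[0.002,0,0.279],-0.087],
  [[0.002,0,0.279],-0.087],
  [[0.002,0,0.279],-0.087],
  [[0.002,0,0.279],-0.087],
])

```text
time: 13.0
tool_pos: [0.4475, -0.2834, 0.061]
orientation: [3.14, -0.0, 1.096]
force: [0.6, -0.9, -0.5]
opening: 1.0
gripper_force: 0.0
```

```bash
python3 - <<'E'
from h import *
goto(.4479,-.281,.003,np.radians(63))
E
```

```text
shift [ 0.0046 -0.0016  0.1161] turn -0.0022 | yaw 1.096 q7 0.446 pos [ 0.4475 -0.2834  0.061 ]
```

Emit:
send_rows([
  [[0.004,-0.001,0.02],-0.002],
  [[0.0046,-0.0016,0.04],-0.002],
  [[0.0046,-0.0016,0.06],-0.002],
  [[0.0046,-0.0016,0.08],-0.002],
  [[0.0046,-0.0016,0.1],-0.002],
  [[0.0046,-0.0016,0.108],-0.002],
  [[0.0046,-0.0016,0.116],-0.002],
  [[0.0046,-0.0016,0.116],-0.002],
  [[0.0046,-0.0016,0.116],-0.002],
  [[0.0046,-0.0016,0.116],-0.002],
])

```text
time: 14.25
tool_pos: [0.4475, -0.2808, 0.0026]
orientation: [3.141, -0.0, 1.099]
force: [0.5, -0.0, -1.1]
opening: 0.997
gripper_force: 0.0
```

Emit:
send_rows([
  [[0,0,0],0],
  [[0,0,0],0],
  [[0,0,0],0],
  [[0,0,0],0],
  [[0,0,0],0],
  [[0,0,0],0],
  [[0,0,0],0],
  [[0,0,0],0],
  [[0,0,0],0],
  [[0,0,0],0],
], gripper=0, force=40)

```text
time: 15.5
tool_pos: [0.4473, -0.2808, 0.0024]
orientation: [3.142, -0.0, 1.099]
force: [0.3, 0.6, 0.6]
opening: 0.005
gripper_force: 0.0
```

```bash
python3 - <<'E'
from h import *
goto(.4479,-.281,.20,np.radians(63));o=r.observe();print(o['force'],o['moment'])
E
```

```text
shift [ 2.000e-04  1.200e-03 -3.953e-01] turn -0.0002 | yaw 1.099 q7 0.517 pos [ 0.4473 -0.2808  0.0024]
[0.27408647 0.63487157 0.55237704] [ 0.04935987 -0.00061164  0.00490324]
```

The fingers shut empty, so I'll look before moving anything.

```bash
python3 - <<'E'
from h import *
import pickle
st=r.observe();p=r.snapshot('wrist');t=r.snapshot('top');pickle.dump((st,p),open('w5.pkl','wb'))
for q,z in [('collar',.01),('collar_screw',.01),('spacer',.01)]:
  for n,i in (('w',p),('t',t)):
    for d in r.search_frame(i,q)[:2]: print(n,q,np.round(d['centre'],1),round(d['score'],2),np.round(ray(i,d['centre'],z,st),3))
a=cv2.resize(p['image'][60:384,100:412,::-1],(624,600)[::1])
save(p,'w5.png',None,1.5)
E
```

```text
w collar [251.1 217.8] 0.87 [ 0.449 -0.274  0.01 ]
t collar [365.7 181.5] 0.61 [ 0.523 -0.474  0.01 ]
w collar_screw [255.2 220.8] 0.88 [ 0.451 -0.277  0.01 ]
w spacer [447.3  29.4] 0.87 [ 0.584 -0.229  0.01 ]
```

View pics/w5.png

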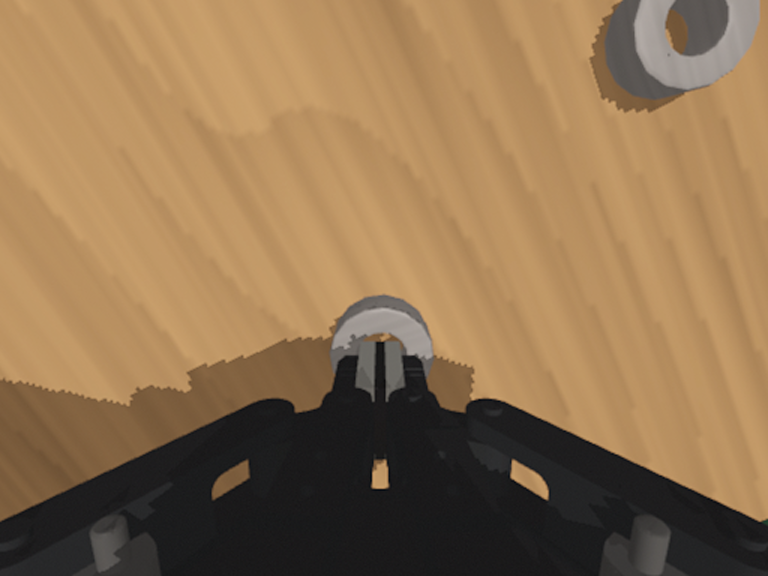

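The fingertips are closed above the collar, which hasn't moved: ring centre at (382,357), tips at about (380,340). From the tip rows in this view and the earlier open one, the real tips sit about 32 mm behind the reported TCP. I'll allow for that: open, go lower and watch the force.

Emit:
send_rows([
  [[0,0,0],0],
  [[0,0,0],0],
  [[0,0,0],0],
  [[0,0,0],0],
  [[0,0,0],0],
  [[0,0,0],0],
  [[0,0.001,0.01],0],
  [[0,0.002,0.02],0],
  [[0,0.002,0.03],0],
  [[0,0.002,0.03],0],
], gripper=1)

```text
time: 17.15
tool_pos: [0.4478, -0.281, -0.0132]
orientation: [-3.14, -0.0, 1.099]
force: [0.0, -0.9, -0.0]
opening: 1.001
gripper_force: 0.0
```

Emit:
send_rows([
  [[0,0,0.005],0],
  [[0,0,0.01],0],
  [[0,0,0.015],0],
  [[0,0,0.02],0],
  [[0,0,0.025],0],
  [[0,0,0.028],0],
  [[0,0,0.028],0],
  [[0,0,0.028],0],
  [[0,0,0.028],0],
  [[0,0,0.028],0],
])

```text
time: 18.4
tool_pos: [0.4483, -0.2812, -0.0266]
orientation: [3.141, -0.0, 1.099]
force: [0.2, 0.6, 0.0]
opening: 1.0
gripper_force: 0.0
```

Emit:
send_rows([
  [[0,0,0],0],
  [[0,0,0],0],
  [[0,0,0],0],
  [[0,0,0],0],
  [[0,0,0],0],
  [[0,0,0],0],
  [[0,0,0],0],
  [[0,0,0],0],
  [[0,0,0],0],
  [[0,0,0],0],
], gripper=0, force=40)

```text
time: 19.65
tool_pos: [0.4484, -0.2814, -0.0264]
orientation: [3.141, -0.0, 1.099]
force: [-1.1, 0.8, 5.1]
opening: 0.447
gripper_force: 40.8
```

Emit:
send_rows([
  [[0,0,-0.02],0],
  [[0,0,-0.05],0],
  [[0,0,-0.1],0],
  [[0,0,-0.15],0],
  [[0,0,-0.2],0],
  [[0,0,-0.24],0],
  [[0,0,-0.28],0],
  [[0,0,-0.3],0],
  [[0,0,-0.3],0],
  [[0,0,-0.3],0],
])

```text
time: 20.9
tool_pos: [0.4477, -0.2808, 0.1227]
orientation: [-3.14, -0.0, 1.099]
force: [-0.6, -0.1, -2.1]
opening: 0.443
gripper_force: 40.4
```

```bash
python3 - <<'E'
from h import *
import pickle
st=r.observe();p=r.snapshot('wrist');pickle.dump((st,p),open('w6.pkl','wb'))
for q in ('collar','collar_screw'):
    for d in r.search_frame(p,q)[:2]: print(q,np.round(d['centre'],1),round(d['score'],2))
print(st['opening'],st['gripper_force'],st['force'])
print('ring top pred',proj(p,st['tool_pos']+np.array([0,0,.0464]),st))
goto(.5228,.0388,.125,.091)
E
```

```text
collar [251.5 264.1] 0.9
collar_screw [251.9 262.1] 0.86
0.4428319881766678 40.42171991080977 [-0.60959058 -0.10118965 -2.1002824 ]
ring top pred [253.15906036 259.75773798]
shift [ 0.6379 -0.1567 -0.0046] turn 0.6418 | yaw 1.099 q7 0.37 pos [ 0.4477 -0.2809  0.1227]
```

Emit:
send_rows([
  [[0.04,-0.01,-0.005],0.07],
  [[0.12,-0.03,-0.005],0.14],
  [[0.2,-0.05,-0.005],0.22],
  [[0.28,-0.07,-0.005],0.3],
  [[0.36,-0.09,-0.005],0.38],
  [[0.44,-0.11,-0.005],0.46],
  [[0.52,-0.13,-0.005],0.54],
  [[0.59,-0.145,-0.005],0.6],
  [[0.638,-0.157,-0.005],0.642],
  [[0.638,-0.157,-0.005],0.642],
])

```text
time: 22.3
tool_pos: [0.5234, 0.0408, 0.1251]
orientation: [3.141, 0.001, 0.096]
force: [-0.8, -0.8, -0.6]
opening: 0.442
gripper_force: 40.4
```

Emit:
send_rows([
  [[0,0,0],0],
  [[0,0,0],0],
  [[0,0,0],0],
  [[0,0,0],0],
  [[0,0,0],0],
  [[0,0,0],0],
  [[0,0,0],0],
  [[0,0,0],0],
  [[0,0,0],0],
  [[0,0,0],0],
])

```text
time: 23.55
tool_pos: [0.5232, 0.0386, 0.1259]
orientation: [-3.142, -0.0, 0.091]
force: [0.2, 0.3, -1.5]
opening: 0.44
gripper_force: 40.4
```

```bash
python3 - <<'E'
from h import *
import pickle
goto(.5228,.0388,.10,.091)
st=r.observe();p=r.snapshot('wrist');pickle.dump((st,p),open('w7.pkl','wb'))
u=proj(p,st['tool_pos']+np.array([0,0,.0464]),st);print('ring top',u,'shaft tip',proj(p,(.5228,.0388,.11),st))
x0,y0=int(u[0])-60,int(u[1])-50;print(x0,y0)
save(p,'w7.png',(x0,y0,x0+120,y0+90),6.6)
E
```

```text
shift [-0.0007 -0.0004  0.0518] turn -0.0001 | yaw 0.091 q7 -1.081 pos [0.5232 0.0386 0.1259]
ring top [253.9781329  259.10449779] shaft tip [253.36259815 216.21136348]
193 209
```

View pics/w7.png

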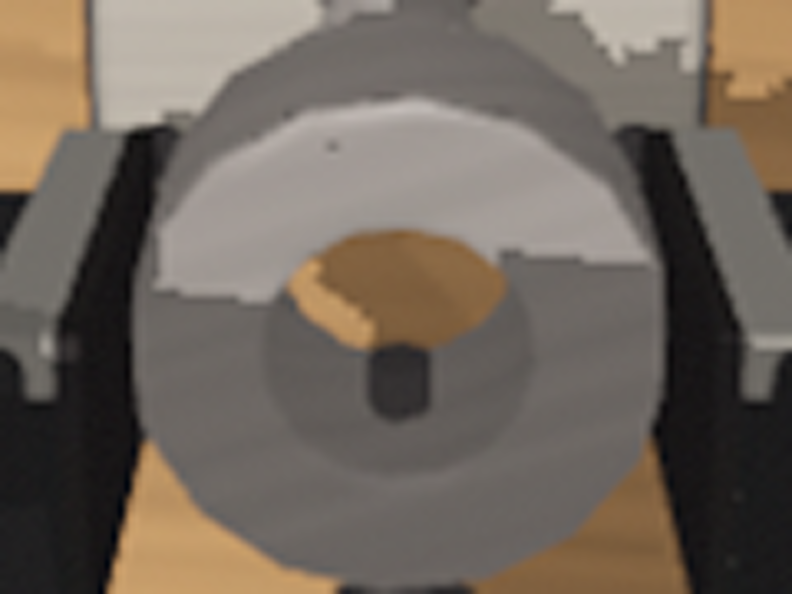

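The collar is held square: bore centre (398,345), screw tip at (400,380) pointing straight image-down (tool −x), so its facing is right. I'll cross-check the axis from the w3 view, which had a different yaw, before inserting.

```bash
python3 - <<'E'
from h import *
import pickle
st,p=pickle.load(open('w3.pkl','rb'))
f=lambda u,v,z:ray(p,(190+u/6.6-.5,145+v/6.6-.5),z,st)
B=np.array([f(u,v,.06) for u,v in [(189,53),(607,53),(598,450),(202,451)]])
print('w3 bolts',B.mean(0),'shoulder',f(401,257,.064), st['tool_pos'])
for i in range(4): d=B[(i+1)%4]-B[i];print(np.degrees(np.arctan2(d[1],d[0])),np.linalg.norm(d))
st,p=pickle.load(open('w7.pkl','rb'))
f=lambda u,v,z:ray(p,(193+u/6.6-.5,209+v/6.6-.5),z,st)
print('w7 ring top c by camera',f(398.5,347,st['tool_pos'][2]+.0464)-st['tool_pos'])
E
```

```text
w3 bolts [0.52277852 0.03900314 0.06      ] shoulder [0.52300819 0.03996497 0.064     ] [0.52520364 0.03940649 0.17620211]
5.1602059077722915 0.06222641875319907
-84.67786207172404 0.06225001882517451
-174.72937091634256 0.062247081262599424
95.30295123593152 0.062369929260495734
w7 ring top c by camera [-0.00106947  0.00042451  0.0464    ]
```

Emit:
send_rows([
  [[0,0,0.02],0],
  [[0,0,0.04],0],
  [[0,0,0.06],0],
  [[0,0,0.07],0],
  [[0,0,0.08],0],
  [[0,0,0.085],0],
  [[0,0,0.09],0],
  [[0,0,0.095],0],
  [[0,0,0.1],0],
  [[0,0,0.1],0],
])

```text
time: 24.85
tool_pos: [0.5231, 0.0386, 0.0758]
orientation: [-3.142, 0.0, 0.091]
force: [0.2, -0.2, -0.7]
opening: 0.443
gripper_force: 40.4
```

Emit:
send_rows([
  [[0,0,0.006],0],
  [[0,0,0.012],0],
  [[0,0,0.018],0],
  [[0,0,0.024],0],
  [[0,0,0.03],0],
  [[0,0,0.036],0],
  [[0,0,0.042],0],
  [[0,0,0.048],0],
  [[0,0,0.054],0],
  [[0,0,0.054],0],
])

```text
time: 26.1
tool_pos: [0.5231, 0.0386, 0.0487]
orientation: [-3.142, 0.0, 0.091]
force: [0.0, -0.3, 0.3]
opening: 0.442
gripper_force: 40.4
```

Emit:
send_rows([
  [[0,0,0.003],0],
  [[0,0,0.006],0],
  [[0,0,0.009],0],
  [[0,0,0.012],0],
  [[0,0,0.014],0],
  [[0,0,0.016],0],
  [[0,0,0.018],0],
  [[0,0,0.019],0],
  [[0,0,0.019],0],
  [[0,0,0.019],0],
])

```text
time: 27.35
tool_pos: [0.5232, 0.0386, 0.0394]
orientation: [-3.141, -0.0, 0.091]
force: [-0.5, 0.6, -1.9]
opening: 0.443
gripper_force: 40.4
```

Emit:
send_rows([
  [[0,0,0.001],0],
  [[0,0,0.001],0],
  [[0,0,0.002],0],
  [[0,0,0.002],0],
  [[0,0,0.003],0],
  [[0,0,0.003],0],
  [[0,0,0.004],0],
  [[0,0,0.004],0],
  [[0,0,0.004],0],
  [[0,0,0.004],0],
])

```text
time: 28.6
tool_pos: [0.5232, 0.0387, 0.0376]
orientation: [-3.141, -0.0, 0.091]
force: [-1.0, -0.4, 5.1]
opening: 0.447
gripper_force: 40.9
```

Emit:
send_rows([
  [[0,0,0.001],0],
  [[0,0,0.001],0],
  [[0,0,0.001],0],
  [[0,0,0.002],0],
  [[0,0,0.002],0],
  [[0,0,0.002],0],
  [[0,0,0.002],0],
  [[0,0,0.002],0],
  [[0,0,0.002],0],
  [[0,0,0.002],0],
])

```text
time: 29.85
tool_pos: [0.5233, 0.0386, 0.0376]
orientation: [-3.14, 0.0, 0.091]
force: [-4.5, 0.8, 13.1]
opening: 0.446
gripper_force: 42.0
```

```bash
python3 - <<'E'
from h import *
o=r.observe();print({k:np.round(o[k],4) for k in ('tool_pos','orientation','force','moment','opening','gripper_force')})
p=r.snapshot('scene');print([(np.round(d['centre']),round(d['score'],2),np.round(ray(p,d['centre'],.074),3)) for q in ('collar','collar_screw') for d in r.search_frame(p,q)[:2]])
E
```

```text
{'tool_pos': array([0.5233, 0.0386, 0.0376]), 'orientation': array([-3.1401e+00,  1.0000e-04,  9.0600e-02]), 'force': array([-4.5007,  0.8117, 13.1035]), 'moment': array([ 0.2326,  0.9442, -0.0264]), 'opening': np.float64(0.4459), 'gripper_force': np.float64(41.9577)}
[]
```

The collar has stopped firmly at TCP 0.0376, which is its bench height plus 64 mm, so it is seated on the shoulder. Handing in.

```bash
python3 -c "
from station import r
print(r.job_done())"
```

```text
the job is handed in; nothing more can be done
None
```

I turned the shaft so its flat faces straight away from the motor, then slid the screw collar down it, screw over the flat. The collar is seated on the shoulder and still gripped. The job is handed in at about 30 s, but it returned no verdict.

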